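Load the sauce pot and push the meal drawer home

ROBOT

A 6-joint arm with a two-finger parallel gripper is mounted at the origin on the work surface. World frame = base frame: x ahead of the robot, y to its left, z up, the work surface at z = 0. Lengths are in m, angles in degrees, forces in N, time in s.
With the tool pointing down it reaches from about 0.275 to 0.775 m from the base axis. Payload 14.6 kg.
Tool frame: the origin (TCP) lies at the very end of the fingers, on their centre line; the grasp point (between the pads) lies 19 mm behind it (grasp_offset is the distance from the TCP to the grasp point, in m); z points along the fingers, y is the line along which they close (so a half turn about z gives the same grasp; the last joint's range is limited). The gripper opens to 85 mm and grips with 20 to 120 N. Pads are 22 mm wide; open, the fingers measure 114 mm over their backs; the gripper's body (76 mm by 85 mm) begins 54 mm behind the grasp point. The pads swing forward as they close: fully open they stand 13 mm farther back than shut.
Start: joints at [-75.762, 15.075, -2.767, 72.158, 0, 81.102], TCP at [0.206, -0.483, 0.231] pointing down, gripper open.
Joint ranges: [-151.79, 151.79], [-50.71, 97.33], [-67.44, 78.34], [-121.81, 120.89], [-77.56, 73.72], [-180, 180]. Speed limits (degrees/s): [108.29, 108.29, 147.25, 159.86, 180, 180].

INTERFACE

Orientations are given as a 3x3 rotation matrix whose columns are the frame's x, y, z axes.
In Python, from rig import * gives the robot as it stands. The module is installed in compiled form; this text tells all that it offers.
- The arm moves only by the tool apply_moves, never from a script. Its argument "plan" is a list of rows, each an object of numbers: "tx", "ty", "tz": the shift along the world's x, y, z in units of 20 cm (1.0 is 20 cm); "roll": the turn about the world's z in units of pi/2 rad (1.0 is pi/2 rad). A call has 1 to 5 rows; each row is the pose to reach, as a shift and turn from the pose commanded when the call began; what a row does not reach only later rows make up. A row lasts 1/10 s, in which the tool goes at most 50 mm and 8.59 degrees, less where a joint would pass 70% of its speed; a pose out of reach is approached as far as the arm can. A call with a number of a shift or a turn outside -1 to 1 is refused whole. A call with a gripper value outside its range is refused whole. "hand" is the finger opening in mm, from 0 to 85.4, set as the call begins (left out, the last holds). The fingers move at their own pace and stop on an object; the grip force is fixed at half the most. Time passes only in rows, so rows that repeat a pose let the fingers close. It gives the time, the measured TCP pose, the force, the opening and the grip force at its end, in the units of the state.
- state(): the state, without advancing time (a new reading comes with each control period).
- capture(name): name is "scene" or "top" or "wrist"; returns a dict with "img" (480x640x3 uint8, blue, green, red), "intrinsics" (3x3 intrinsics, pixels), "cam_to_world" (4x4, takes a point from camera to world coordinates); the wrist camera has in their place "T_tool_cam" (4x4, takes a point from camera to tool coordinates, whose origin is the TCP and whose axes are the flange's). Camera axes: x right, y up, looking along -z (the intrinsics and any distortion apply to the point x, -y, -z); pixel columns grow to the right and rows downward; lengths in m; the calibration is good to about 2 mm. A picture is of the moment at which its call begins: read the wrist's pose just before it. There is no depth.
- hand_in(): hands the job in; it is judged then, once.
The state is a dict: "time": time; "joint_pos": joint angles; "qd": joint speeds; "joint_efforts": joint torques, N m; "tcp_pos": TCP position; "ee_rot": TCP orientation; "force": force on the tool from outside, world axes, zero at the start; "ft_torque": the same for the moment, N m; "grip_width": finger opening in m; "grip_force": force on a finger pad.
Only numpy, scipy, OpenCV 4.12 (cv2) and the standard library are available. Lean on these libraries where they do the work, as an engineer would, in place of code of your own. Each camera call takes 0.05 s, during which the arm holds its last target. There are 200 camera calls.

TASK

Stand the small lidded sauce pot upright in the free half of the open drawer, beside the meal box that is already in it, and let go of it. Then push the drawer gently home, without slamming or forcing it, until it clicks past its detent and stays fully shut. Do not knock over the pot, and leave the spice jar and the meal boxes on either side of the drawer unit where they are.

Things in the scene. Friction and masses are not known exactly. Their poses are not given: they have to be found in the camera images.
- unit: The low metal drawer unit on the counter, fixed: 240 mm deep (x), 280 mm wide (y), 100 mm high, with one drawer that takes its whole front. Origin on the counter under the middle of the front face of the shut drawer; its front faces its own -x, towards the robot, and the drawer slides out along its own -x. A meal box stands on the back half of its top (that part reaches 145 mm high).
- unit_drawer0 (a joint): How far the drawer stands open, m: 0 = fully home, 0.165 = wide open. Slides with 1 to 3 N of drag. A sprung detent resists from about 15 mm open, pushes back with up to about 8 N, and snaps the drawer home by itself once within about 5 mm; released short of that, the drawer stays ajar.
- unit_drawer0_handle (a point): Middle of the drawer's pull handle: a level round bar of 11 mm diameter, 120 mm long along the unit's y, standing 35 mm out from the drawer's front and 62 mm above the counter. Axes as the unit's; it moves with the drawer. The drawer's front is 280 mm wide, its top edge 87 mm above the counter.
- bay (a point): Point on the floor of the drawer's free (+y) half, 22 mm above the counter, mid-width, 50 mm behind the drawer's front wall. Axes as the unit's; moves with the drawer. Free floor: 50 mm in front of it (-x) to 145 mm behind (+x, partly under the unit's top), 69 mm to either side. Drawer walls rise 56 mm above this floor. The -y half holds a fixed black meal box 45 mm high.
- pot: The sauce pot: a closed black plastic cylinder with a flat white lid, 50 mm in diameter, 55 mm high, about 0.12 kg, standing upright on the counter to the left or the right of the drawer. Origin at the centre of its underside, z up its axis. It is the short one of the two small round containers in front.
- spice_jar: Bystander: a brown glass spice jar with a dark cap, 48 mm in diameter, 115 mm high, on the other side of the drawer from the pot. Origin at the centre of its underside.
- meal_a: A black open meal-prep box of cooked vegetables, 150 x 105 x 45 mm high, origin at the centre of its underside; bystander, on the left of the unit.
- meal_b: A black open meal-prep box of cooked vegetables, 150 x 105 x 45 mm high, origin at the centre of its underside; bystander, on the right of the unit.
Things that resemble listed ones, but are neither listed nor needed, are in the scene too. There is more than one size of the pot; the one meant has the size given above.

How it is judged:
By the outcome, as a careful person would: the job done as asked, in the order asked, and still so for the second after the job is handed in, with the robot touching nothing.
It also fails if it takes over 59 s, if anything falls off the work surface, if the arm or the gripper's body presses on something with over 40 N, if the wrist force passes 120 N, or if a joint passes its speed limit or range.

## Working session

There is one attempt and no reset: what is moved stays moved. The work goes in short steps, Python scripts to look and compute and a tool call to move; the robot and the scene stay as the last step left them, time stands still between calls to the robot, and variables do not carry over. Pictures are saved under pics/ and viewed, at most 10 in all, crops included, and the job is handed in when it is done.

Besides the shell and the picture viewer there is one more tool, called after "Request:" as name(argument=value, ...), one argument or row to a line, values as JSON. apply_moves: Moves the arm, as the interface text tells. Its arguments: {"type":"object","properties":{"plan":{"type":"array"},"hand":{"type":"number"}},"required":["plan"]}

```bash
mkdir -p pics; cat > h.py <<'E'
from rig import *
import numpy as np, cv2
def ray(c,u,v):
    K=np.array(c["intrinsics"]);M=np.array(c["cam_to_world"])
    d=np.linalg.solve(K,[u,v,1.]);d=np.array([d[0],-d[1],-d[2]])
    return M[:3,3],M[:3,:3]@d
def onz(c,u,v,z):
    o,d=ray(c,u,v);return o+d*(z-o[2])/d[2]
def proj(c,p):
    K=np.array(c["intrinsics"]);M=np.array(c["cam_to_world"])
    q=M[:3,:3].T@(np.array(p)-M[:3,3]);q=K@np.array([q[0],-q[1],-q[2]]);return q[:2]/q[2]
E
python3 - <<'E'
from h import *
for n in("scene","top"):
    c=capture(n);cv2.imwrite(f"pics/{n}0.png",c["img"]);print(n,{k:np.round(v,3).tolist() for k,v in c.items() if k!="img"})
s=state();print(s)
E
```

```text
scene {'intrinsics': [[507.941, 0.0, 312.833], [0.0, 507.941, 247.683], [0.0, 0.0, 1.0]], 'cam_to_world': [[0.409, -0.718, 0.563, 1.197], [0.912, 0.329, -0.244, -0.272], [-0.01, 0.613, 0.79, 0.935], [0.0, 0.0, 0.0, 1.0]]}
top {'intrinsics': [[468.62, 0.0, 312.417], [0.0, 468.62, 239.066], [0.0, 0.0, 1.0]], 'cam_to_world': [[0.023, 0.999, -0.03, 0.546], [-1.0, 0.022, -0.008, -0.02], [-0.008, 0.03, 1.0, 1.155], [0.0, 0.0, 0.0, 1.0]]}
{'time': 0.1, 'joint_pos': array([-7.57626438e+01,  1.50973320e+01, -2.79921711e+00,  7.21582988e+01,
        5.84267118e-04,  8.11030406e+01]), 'qd': array([ 0.00773625, -0.16492744,  0.09869611,  0.0529336 , -0.01681778,
       -0.03767646]), 'joint_efforts': array([ 2.19979534e-03, -6.38578820e+01,  3.85064220e+01,  1.00636517e-02,
       -1.94403797e-04,  8.05145390e-06]), 'tcp_pos': array([ 0.20621415, -0.48254739,  0.2308678 ]), 'ee_rot': array([[ 9.19586373e-01,  3.92887835e-01, -2.25547870e-04],
       [ 3.92887868e-01, -9.19585916e-01,  9.30382028e-04],
       [ 1.58125136e-04, -9.44181656e-04, -9.99999542e-01]]), 'force': array([-0.8173487 , -0.23646064, -0.27398217]), 'ft_torque': array([-0.03564884, -0.0325969 ,  0.1044772 ]), 'grip_force': 0.0, 'grip_width': 0.08500256513970189}
```

View pics/scene0.png

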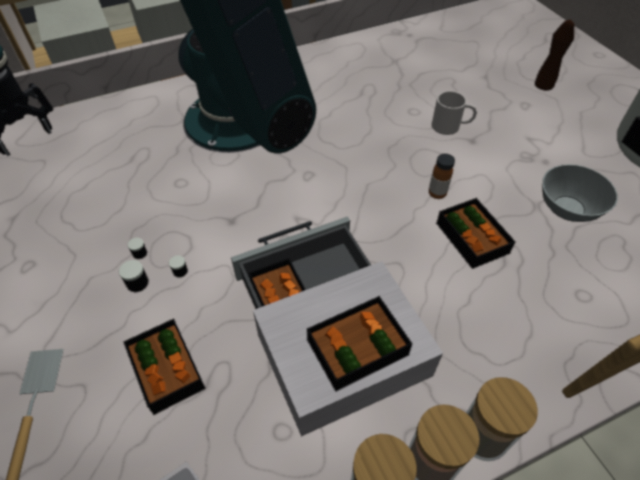

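View pics/top0.png

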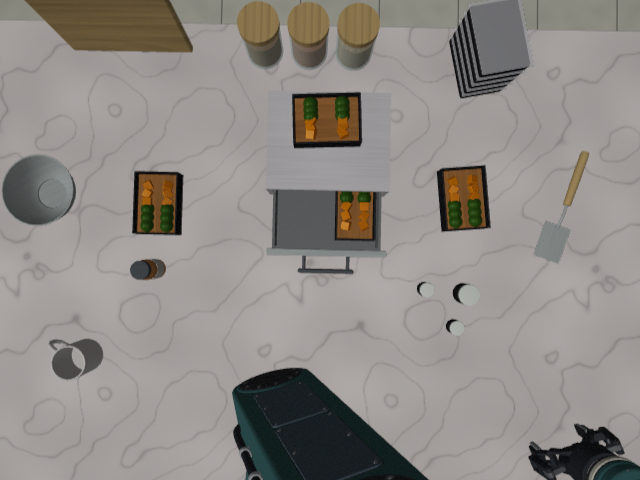

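The top view shows the drawer facing the robot: handle at (326,270), free half at (305,218). The pot candidates with white lids are at top px (425,289), (466,294) and (456,327), which match scene px (137,243), (178,261) and (133,268) in some order. The jar is at (147,269), on the other side. Next I'll measure their diameters and heights.

```bash
cat > m.py <<'E'
from h import *
from itertools import product
def lids(c,roi):
    x0,y0,x1,y1=roi;im=c["img"][y0:y1,x0:x1];o=[]
    hsv=cv2.cvtColor(im,cv2.COLOR_BGR2HSV)
    # lid is greenish white: compare g and r
    b,g,r=[im[...,i].astype(int) for i in range(3)]
    m=((g-r>=2)&(g>130)).astype(np.uint8)
    m=cv2.morphologyEx(m,cv2.MORPH_OPEN,np.ones((3,3)))
    for k in cv2.findContours(m,0,cv2.CHAIN_APPROX_NONE)[0]:
        if cv2.contourArea(k)>60:
            e=cv2.minAreaRect(k);M=cv2.moments(k)
            o.append((M["m10"]/M["m00"]+x0,M["m01"]/M["m00"]+y0,cv2.contourArea(k),max(e[1])+1,min(e[1])+1))
    return o
E
python3 - <<'E'
from m import *
t=capture("top");s=capture("scene")
print(t["img"][294,466],t["img"][310,400],s["img"][268,133],s["img"][300,100])
T=lids(t,(400,265,500,350));S=lids(s,(110,225,205,300))
for a in T:print("T",np.round(a,1))
for a in S:print("S",np.round(a,1))
for a,b in product(T,S):
    o1,d1=ray(t,*a[:2]);o2,d2=ray(s,*b[:2])
    d1/=np.linalg.norm(d1);d2/=np.linalg.norm(d2)
    k=np.linalg.lstsq(np.c_[d1,-d2],o2-o1,rcond=None)[0]
    p,q=o1+k[0]*d1,o2+k[1]*d2
    if np.linalg.norm(p-q)<.012:print(np.round(a[:2]),np.round(b[:2]),np.round((p+q)/2,4),np.linalg.norm(p-q).round(4),"diam",a[3]*k[0]/468.6,b[3]*k[1]/507.9)
A=t["img"][260:360,390:510];B=s["img"][220:320,100:220]
cv2.imwrite("pics/crop1.png",cv2.resize(np.hstack([A,B]),None,fx=3.3,fy=3.3))
E
```

```text
[165 171 167] [165 166 171] [166 175 169] [143 145 152]
T [456.6 327.8 139.5  14.   14. ]
T [468.9 294.5 311.5  21.   20. ]
T [426.6 289.5 138.   14.   14. ]
S [130.3 268.9 285.5  22.   18. ]
S [176.4 261.4 126.5  16.2  11.7]
S [135.  243.2 112.5  15.   11. ]
[457. 328.] [130. 269.] [ 0.3608 -0.3902 -0.0651] 0.0055 diam 0.03850515461316795 0.056709683741973306
[457. 328.] [135. 243.] [ 0.3771 -0.3563  0.0367] 0.0008 diam 0.03526516808271606 0.036013797894637885
[469. 295.] [130. 269.] [ 0.4577 -0.3791  0.0525] 0.001 diam 0.05213333271318076 0.05009465798829425
[469. 295.] [135. 243.] [ 0.465  -0.3497  0.1346] 0.0061 diam 0.04821441226861672 0.0321246344923574
[427. 290.] [176. 261.] [ 0.4659 -0.2841  0.036 ] 0.0009 diam 0.034446581832149235 0.03698208162273214
```

View pics/crop1.png

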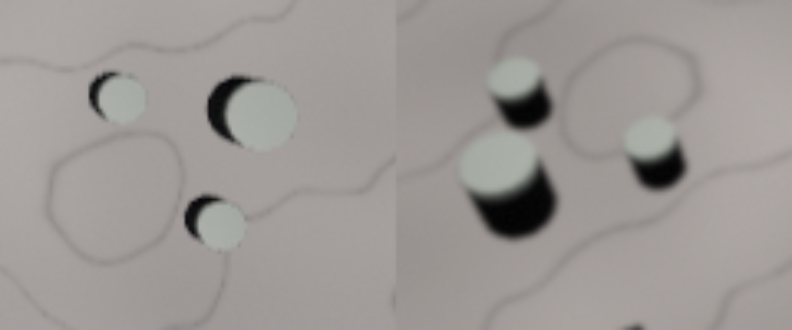

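The pot is the large one, top px (466,294) and scene px (130,269). It triangulates to (0.458,-0.379), lid z about 0.053, diameter 50–52 mm, so it matches. The other two are only 36 mm wide and 37 mm high. Next is the unit.

```bash
python3 - <<'E'
from h import *
t=capture("top")
im=t["img"];g=cv2.cvtColor(im,cv2.COLOR_BGR2GRAY)
crop=im[80:285,255:405];cv2.imwrite("pics/unit.png",cv2.resize(crop,None,fx=2.9,fy=2.9,interpolation=cv2.INTER_CUBIC))
for u in (280,300,325,375):print(u,g[180:280,u].tolist())
for v in (120,170,250,225,270):print(v,g[v,260:400].tolist())
E
```

```text
280 [156, 156, 153, 154, 155, 155, 156, 156, 146, 114, 89, 87, 86, 88, 86, 87, 88, 88, 88, 88, 87, 88, 87, 87, 88, 88, 88, 88, 87, 88, 88, 88, 88, 88, 88, 88, 88, 88, 88, 89, 89, 88, 87, 87, 89, 90, 89, 87, 87, 88, 88, 89, 89, 89, 89, 91, 89, 90, 89, 89, 90, 90, 90, 89, 89, 88, 89, 88, 107, 128, 137, 137, 137, 140, 139, 152, 165, 166, 167, 167, 167, 167, 169, 168, 169, 169, 169, 170, 170, 170, 171, 171, 170, 171, 172, 171, 171, 170, 171, 171]
300 [156, 157, 154, 153, 155, 156, 155, 156, 155, 134, 93, 87, 87, 87, 87, 87, 89, 89, 88, 87, 87, 87, 88, 88, 88, 88, 89, 88, 89, 88, 89, 88, 88, 87, 88, 89, 89, 89, 89, 88, 89, 88, 88, 89, 89, 89, 89, 90, 89, 89, 91, 90, 91, 89, 89, 91, 89, 89, 89, 91, 89, 89, 89, 89, 90, 88, 88, 91, 86, 113, 136, 137, 136, 135, 138, 151, 163, 164, 163, 164, 165, 165, 165, 165, 166, 166, 167, 156, 111, 51, 64, 65, 108, 153, 168, 169, 169, 168, 169, 168]
325 [154, 155, 156, 155, 155, 156, 158, 156, 157, 145, 113, 90, 88, 88, 87, 87, 87, 88, 88, 88, 87, 86, 88, 88, 88, 88, 89, 89, 89, 89, 89, 88, 88, 89, 89, 89, 90, 88, 88, 88, 88, 87, 89, 89, 90, 90, 89, 90, 89
[... 3275 characters left out ...]
 157, 158, 158, 158, 158, 159, 158, 158, 159, 158]
270 [168, 169, 169, 169, 169, 170, 170, 169, 169, 170, 170, 170, 170, 171, 171, 170, 171, 169, 171, 171, 171, 171, 171, 171, 170, 170, 169, 170, 170, 170, 170, 169, 170, 169, 169, 169, 166, 132, 67, 66, 64, 62, 64, 63, 64, 66, 63, 64, 61, 63, 63, 62, 62, 62, 61, 61, 60, 60, 59, 59, 61, 57, 60, 59, 56, 56, 57, 57, 58, 55, 57, 56, 54, 54, 55, 53, 54, 52, 53, 52, 53, 51, 51, 52, 52, 50, 55, 55, 50, 49, 49, 51, 75, 149, 163, 155, 155, 166, 169, 169, 169, 169, 168, 170, 169, 168, 170, 169, 169, 169, 169, 169, 167, 169, 169, 168, 168, 170, 169, 166, 159, 157, 165, 167, 167, 168, 169, 169, 168, 168, 169, 168, 169, 169, 169, 168, 169, 168, 169, 168]
```

View pics/unit.png

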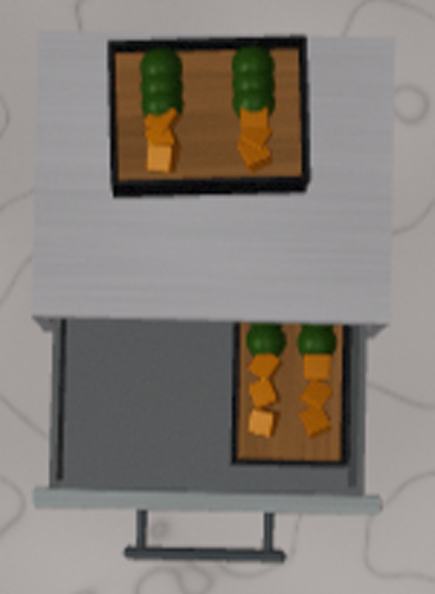

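```bash
python3 - <<'E'
from h import *
t=capture("top")
P=lambda u,v,z:onz(t,u,v,z)
a,b=P(280,255.3,.087),P(375,257.4,.087)
print("front",a,b)
yaw=np.arctan2(b[0]-a[0],-(b[1]-a[1]));print("yaw of front deg",np.degrees(yaw), "(unit +y dir from b to a)")
h1,h2=P(297.3,270.2,.062),P(352.5,271.6,.062);print("handle",h1,h2,(h1+h2)/2,np.linalg.norm(h1-h2))
l,r=P(266.2,252.5,.087),P(385.8,254,.087);print("front ends",l,r,np.linalg.norm(l-r),(l+r)/2)
t1,t2=P(280,188.8,.1),P(375,191.4,.1);print("top front edge",t1,t2)
y=(a-b);y[2]=0;y/=np.linalg.norm(y);x=np.array([y[1],-y[0],0]);print("x",x,"y",y)
hm=(h1+h2)/2;fm=hm+x*.035;fm[2]=0
print("front from handle",fm, "top-edge dist",(t1-fm)@x,(a-fm)@x)
# bay: mid free half
for v in(225,):
    L,R=P(276,v,.022),P(334.5,v,.022);print("inner L floor",(L-fm)@y,(R-fm)@y)
s=state();R=s["ee_rot"];print("tool y angle",np.degrees(np.arctan2(R[1,1],R[0,1])))
E
```

```text
front [0.53945229 0.06219932 0.087     ] [ 0.53958178 -0.15420912  0.087     ]
yaw of front deg 0.034281631414857155 (unit +y dir from b to a)
handle [0.5055283  0.02293308 0.062     ] [ 0.50522084 -0.10565218  0.062     ] [ 0.50537457 -0.04135955  0.062     ] 0.12858562301742332
front ends [0.54511896 0.09384271 0.087     ] [ 0.54787135 -0.1786168   0.087     ] 0.2724734160469793 [ 0.54649515 -0.04238705  0.087     ]
top front edge [0.68981447 0.06492133 0.1       ] [ 0.68855327 -0.14980805  0.1       ]
x [9.99999821e-01 5.98327305e-04 0.00000000e+00] y [-5.98327305e-04  9.99999821e-01  0.00000000e+00]
front from handle [ 0.54037456 -0.04133861  0.        ] top-edge dist 0.14950346512606313 -0.0008603185073667736
inner L floor 0.11999997036744697 -0.02169743751090494
tool y angle -66.86527143947198
```

Request:
apply_moves(
  plan=[
    {"tx":0.9,"ty":0.4,"tz":-0.2,"roll":-0.257},
    {"tx":0.9,"ty":0.4,"tz":-0.2,"roll":-0.257},
    {"tx":0.9,"ty":0.4,"tz":-0.2,"roll":-0.257},
    {"tx":0.9,"ty":0.4,"tz":-0.2,"roll":-0.257},
    {"tx":0.9,"ty":0.4,"tz":-0.2,"roll":-0.257},
  ],
  hand=85,
)

```text
time: 0.8
tcp_pos: [0.3893, -0.4004, 0.1901]
ee_rot: [[1.0, 0.003, -0.0], [0.003, -1.0, 0.002], [-0.0, -0.002, -1.0]]
force: [-0.5, 0.5, -0.5]
grip_width: 0.0854
grip_force: 0.0
```

Request:
apply_moves(
  plan=[
    {"tx":0.36,"ty":0.118,"tz":-0.35},
    {"tx":0.36,"ty":0.118,"tz":-0.35},
    {"tx":0.36,"ty":0.118,"tz":-0.35},
    {"tx":0.36,"ty":0.118,"tz":-0.35},
    {"tx":0.36,"ty":0.118,"tz":-0.35},
  ],
)

```text
schema error: expected keys tx, ty, tz, roll
```

```bash
python3 - <<'E'
from h import *
s=state();c=capture("wrist");print(s["tcp_pos"],s["ee_rot"].round(3).tolist(),s["time"])
T=np.array(c["T_tool_cam"]);print(T.round(3).tolist())
W=np.eye(4);W[:3,:3]=s["ee_rot"];W[:3,3]=s["tcp_pos"]
c["cam_to_world"]=W@T
print(proj(c,[.458,-.379,.055]))
cv2.imwrite("pics/wrist1.png",c["img"])
E
```

```text
[ 0.38934937 -0.40035963  0.19013436] [[1.0, 0.003, -0.0], [0.003, -1.0, 0.002], [-0.0, -0.002, -1.0]] 0.8
[[-0.0, 0.955, 0.297, 0.077], [1.0, 0.0, -0.0, 0.0], [-0.0, 0.297, -0.955, -0.142], [0.0, 0.0, 0.0, 1.0]]
[283.82109943 122.07806086]
```

View pics/wrist1.png

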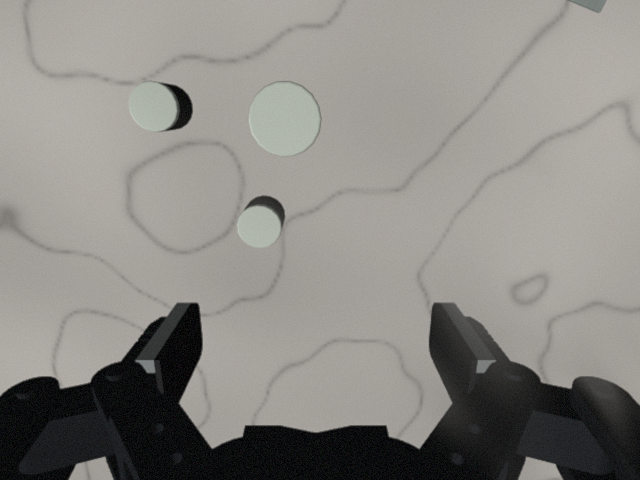

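The wrist view shows the pot lid centred at (285,119). I predicted (284,122), which agrees to about 2 mm. The two small decoys are at (152,106) and (259,226). The last call was refused because each row needs all four keys, so I'll resend it.

Request:
apply_moves(
  plan=[
    {"tx":0.365,"ty":0.118,"tz":-0.35,"roll":0},
    {"tx":0.365,"ty":0.118,"tz":-0.35,"roll":0},
    {"tx":0.365,"ty":0.118,"tz":-0.35,"roll":0},
    {"tx":0.365,"ty":0.118,"tz":-0.35,"roll":0},
    {"tx":0.365,"ty":0.118,"tz":-0.35,"roll":0},
  ],
)

```text
time: 1.35
tcp_pos: [0.4586, -0.3801, 0.1223]
ee_rot: [[1.0, -0.001, 0.0], [-0.001, -1.0, -0.001], [0.0, 0.001, -1.0]]
force: [-0.4, -0.1, 0.6]
grip_width: 0.0848
grip_force: 0.0
```

Request:
apply_moves(
  plan=[
    {"tx":0,"ty":0.003,"tz":-0.15,"roll":0},
    {"tx":0,"ty":0.003,"tz":-0.3,"roll":0},
    {"tx":0,"ty":0.003,"tz":-0.42,"roll":0},
    {"tx":0,"ty":0.003,"tz":-0.5,"roll":0},
    {"tx":0,"ty":0.003,"tz":-0.54,"roll":0},
  ],
)

```text
time: 1.85
tcp_pos: [0.4582, -0.3795, 0.0133]
ee_rot: [[1.0, -0.001, -0.0], [-0.001, -1.0, -0.0], [-0.0, 0.0, -1.0]]
force: [-0.3, -0.4, 0.7]
grip_width: 0.0849
grip_force: 0.0
```

Request:
apply_moves(
  plan=[
    {"tx":0,"ty":0,"tz":0,"roll":0},
    {"tx":0,"ty":0,"tz":0,"roll":0},
    {"tx":0,"ty":0,"tz":0,"roll":0},
    {"tx":0,"ty":0,"tz":0,"roll":0},
    {"tx":0,"ty":0,"tz":0,"roll":0},
  ],
  hand=40,
)

```text
time: 2.35
tcp_pos: [0.4596, -0.3794, 0.0149]
ee_rot: [[1.0, -0.0, 0.001], [-0.0, -1.0, -0.002], [0.001, 0.002, -1.0]]
force: [-3.2, -0.1, 7.7]
grip_width: 0.0488
grip_force: 61.5
```

Request:
apply_moves(
  plan=[
    {"tx":0,"ty":0,"tz":0,"roll":0},
    {"tx":0,"ty":0,"tz":0,"roll":0},
    {"tx":0,"ty":0,"tz":0,"roll":0},
    {"tx":0,"ty":0,"tz":0,"roll":0},
    {"tx":0,"ty":0,"tz":0,"roll":0},
  ],
)

```text
time: 2.85
tcp_pos: [0.4596, -0.3794, 0.0149]
ee_rot: [[1.0, -0.0, 0.001], [-0.0, -1.0, -0.002], [0.001, 0.002, -1.0]]
force: [-3.1, 0.1, 7.6]
grip_width: 0.0484
grip_force: 61.5
```

Request:
apply_moves(
  plan=[
    {"tx":0,"ty":0,"tz":0.1,"roll":0},
    {"tx":0,"ty":0,"tz":0.25,"roll":0},
    {"tx":0,"ty":0,"tz":0.42,"roll":0},
    {"tx":0,"ty":0,"tz":0.58,"roll":0},
    {"tx":0,"ty":0.1,"tz":0.7,"roll":0},
  ],
)

```text
time: 3.35
tcp_pos: [0.4597, -0.3603, 0.1561]
ee_rot: [[1.0, -0.001, 0.002], [-0.001, -1.0, -0.003], [0.002, 0.003, -1.0]]
force: [0.0, 0.6, -2.2]
grip_width: 0.0487
grip_force: 62.4
```

Request:
apply_moves(
  plan=[
    {"tx":0.05,"ty":0.15,"tz":0,"roll":0},
    {"tx":0.12,"ty":0.33,"tz":0,"roll":0},
    {"tx":0.2,"ty":0.52,"tz":0,"roll":0},
    {"tx":0.28,"ty":0.72,"tz":0,"roll":0},
    {"tx":0.36,"ty":0.92,"tz":0,"roll":0},
  ],
)

```text
time: 3.85
tcp_pos: [0.5318, -0.1731, 0.1543]
ee_rot: [[1.0, -0.0, 0.001], [-0.0, -1.0, -0.001], [0.001, 0.001, -1.0]]
force: [1.6, -0.8, -1.3]
grip_width: 0.049
grip_force: 62.4
```

Request:
apply_moves(
  plan=[
    {"tx":0.1,"ty":0.2,"tz":0,"roll":0},
    {"tx":0.2,"ty":0.42,"tz":0,"roll":0},
    {"tx":0.28,"ty":0.62,"tz":0,"roll":0},
    {"tx":0.35,"ty":0.8,"tz":0,"roll":0},
    {"tx":0.375,"ty":0.917,"tz":0,"roll":0},
  ],
)

```text
time: 4.35
tcp_pos: [0.6072, 0.0113, 0.1541]
ee_rot: [[1.0, 0.002, 0.001], [0.002, -1.0, 0.0], [0.001, -0.0, -1.0]]
force: [0.4, -1.5, -1.0]
grip_width: 0.0487
grip_force: 62.4
```

Request:
apply_moves(
  plan=[
    {"tx":0,"ty":0,"tz":0,"roll":0},
    {"tx":0,"ty":0,"tz":0,"roll":0},
    {"tx":0,"ty":0,"tz":0,"roll":0},
  ],
)

```text
time: 4.65
tcp_pos: [0.6062, 0.0079, 0.1537]
ee_rot: [[1.0, -0.001, 0.0], [-0.001, -1.0, -0.0], [0.0, 0.0, -1.0]]
force: [-0.2, 0.3, -1.4]
grip_width: 0.0488
grip_force: 62.5
```

```bash
python3 - <<'E'
from h import *
s=state();c=capture("scene");print(s["tcp_pos"],s["grip_width"],s["force"])
T=c["img"][150:390,180:500];cv2.imwrite("pics/s2.png",cv2.resize(T,None,fx=2.4,fy=2.4))
E
```

```text
[0.60616206 0.0079492  0.15369508] 0.04875300452640647 [-0.20880289  0.28955108 -1.43913996]
```

View pics/s2.png

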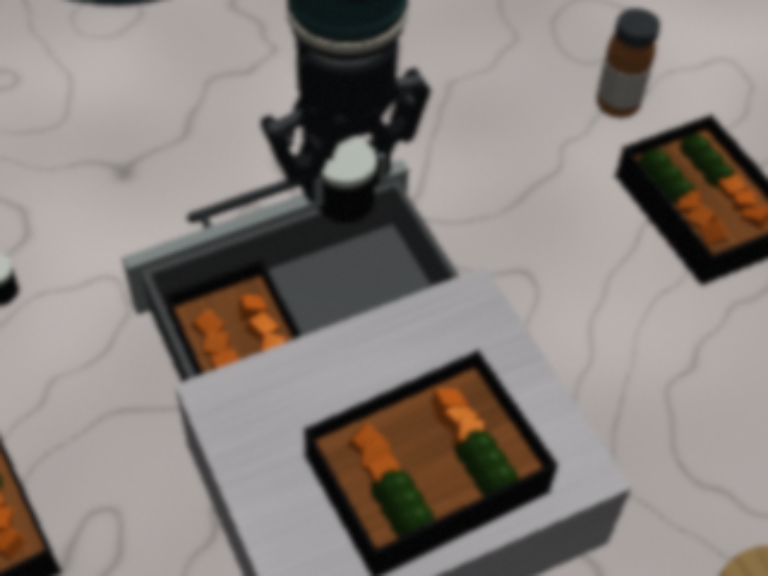

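The pot is held upright at crop px (350,180), above the free floor of the drawer. Now I'll lower it.

Request:
apply_moves(
  plan=[
    {"tx":0,"ty":0,"tz":-0.13,"roll":0},
    {"tx":0,"ty":0,"tz":-0.27,"roll":0},
    {"tx":0,"ty":0,"tz":-0.4,"roll":0},
    {"tx":0,"ty":0,"tz":-0.5,"roll":0},
    {"tx":0,"ty":0,"tz":-0.55,"roll":0},
  ],
)

```text
time: 5.2
tcp_pos: [0.6054, 0.0079, 0.0418]
ee_rot: [[1.0, -0.001, -0.002], [-0.001, -1.0, 0.0], [-0.002, -0.0, -1.0]]
force: [-0.4, -0.3, -0.9]
grip_width: 0.0491
grip_force: 62.5
```

Request:
apply_moves(
  plan=[
    {"tx":0,"ty":0,"tz":-0.01,"roll":0},
    {"tx":0,"ty":0,"tz":-0.02,"roll":0},
  ],
)

```text
time: 5.4
tcp_pos: [0.6067, 0.0084, 0.04]
ee_rot: [[1.0, -0.0, 0.001], [-0.0, -1.0, -0.0], [0.001, 0.0, -1.0]]
force: [0.1, 0.2, -1.4]
grip_width: 0.0488
grip_force: 62.5
```

Request:
apply_moves(
  plan=[
    {"tx":0,"ty":0,"tz":-0.006,"roll":0},
    {"tx":0,"ty":0,"tz":-0.012,"roll":0},
    {"tx":0,"ty":0,"tz":-0.012,"roll":0},
  ],
)

```text
time: 5.7
tcp_pos: [0.6065, 0.0088, 0.0372]
ee_rot: [[1.0, 0.0, 0.001], [0.0, -1.0, -0.0], [0.001, 0.0, -1.0]]
force: [0.4, -0.4, -1.1]
grip_width: 0.0489
grip_force: 62.5
```

Request:
apply_moves(
  plan=[
    {"tx":0,"ty":0,"tz":-0.005,"roll":0},
    {"tx":0,"ty":0,"tz":-0.01,"roll":0},
    {"tx":0,"ty":0,"tz":-0.01,"roll":0},
  ],
)

```text
time: 6.0
tcp_pos: [0.6079, 0.0088, 0.0367]
ee_rot: [[1.0, 0.0, 0.004], [0.0, -1.0, -0.0], [0.004, 0.0, -1.0]]
force: [0.5, 1.7, 16.1]
grip_width: 0.0489
grip_force: 64.2
```

Request:
apply_moves(
  plan=[
    {"tx":0,"ty":0,"tz":0.005,"roll":0},
    {"tx":0,"ty":0,"tz":0.005,"roll":0},
  ],
)

```text
time: 6.2
tcp_pos: [0.607, 0.0088, 0.0368]
ee_rot: [[1.0, 0.0, 0.002], [0.0, -1.0, -0.0], [0.002, 0.0, -1.0]]
force: [-0.7, 1.0, 9.1]
grip_width: 0.0493
grip_force: 63.3
```

Request:
apply_moves(
  plan=[
    {"tx":0,"ty":0,"tz":0,"roll":0},
    {"tx":0,"ty":0,"tz":0,"roll":0},
    {"tx":0,"ty":0,"tz":0,"roll":0},
    {"tx":0,"ty":0,"tz":0,"roll":0},
    {"tx":0,"ty":0,"tz":0,"roll":0},
  ],
  hand=74,
)

```text
time: 6.7
tcp_pos: [0.6062, 0.0088, 0.0358]
ee_rot: [[1.0, 0.0, -0.0], [0.0, -1.0, 0.0], [-0.0, -0.0, -1.0]]
force: [-0.9, -0.5, 1.1]
grip_width: 0.0742
grip_force: 0.0
```

Request:
apply_moves(
  plan=[
    {"tx":0,"ty":0,"tz":0.08,"roll":0},
    {"tx":0,"ty":0,"tz":0.2,"roll":0},
    {"tx":0,"ty":0,"tz":0.35,"roll":0},
    {"tx":0,"ty":0,"tz":0.5,"roll":0},
    {"tx":0,"ty":0,"tz":0.6,"roll":0},
  ],
)

```text
time: 7.2
tcp_pos: [0.6066, 0.0088, 0.158]
ee_rot: [[1.0, 0.0, 0.002], [0.0, -1.0, -0.0], [0.002, 0.0, -1.0]]
force: [-0.2, -0.4, -0.6]
grip_width: 0.0739
grip_force: 0.0
```

Request:
apply_moves(
  plan=[
    {"tx":-0.2,"ty":-0.06,"tz":0,"roll":0},
    {"tx":-0.4,"ty":-0.12,"tz":0,"roll":0},
    {"tx":-0.6,"ty":-0.18,"tz":0,"roll":0},
    {"tx":-0.78,"ty":-0.25,"tz":0,"roll":0},
    {"tx":-0.85,"ty":-0.25,"tz":0,"roll":0},
  ],
  hand=0,
)

```text
time: 7.7
tcp_pos: [0.4334, -0.0418, 0.156]
ee_rot: [[1.0, -0.001, -0.001], [-0.001, -1.0, -0.0], [-0.001, 0.0, -1.0]]
force: [1.3, 0.2, -0.1]
grip_width: 0.0009
grip_force: 0.0
```

Request:
apply_moves(
  plan=[
    {"tx":0,"ty":0,"tz":-0.14,"roll":0},
    {"tx":0,"ty":0,"tz":-0.28,"roll":0},
    {"tx":0,"ty":0,"tz":-0.42,"roll":0},
    {"tx":0,"ty":0,"tz":-0.52,"roll":0},
    {"tx":0,"ty":0,"tz":-0.565,"roll":0},
  ],
)

```text
time: 8.2
tcp_pos: [0.4358, -0.0409, 0.0415]
ee_rot: [[1.0, 0.0, -0.002], [0.0, -1.0, 0.001], [-0.002, -0.001, -1.0]]
force: [0.3, -0.5, 0.6]
grip_width: 0.0005
grip_force: 0.0
```

```bash
python3 - <<'E'
from h import *
s=state();c=capture("scene");print(s["tcp_pos"],s["grip_width"],s["time"])
T=c["img"][150:390,180:500];t=capture("top")["img"][140:380,200:430]
cv2.imwrite("pics/s3.png",cv2.resize(np.hstack([T,t]),None,fx=1.45,fy=1.45,interpolation=cv2.INTER_CUBIC))
E
```

```text
[ 0.43582465 -0.04085238  0.04148012] 0.0004812374709363953 8.2
```

View pics/s3.png

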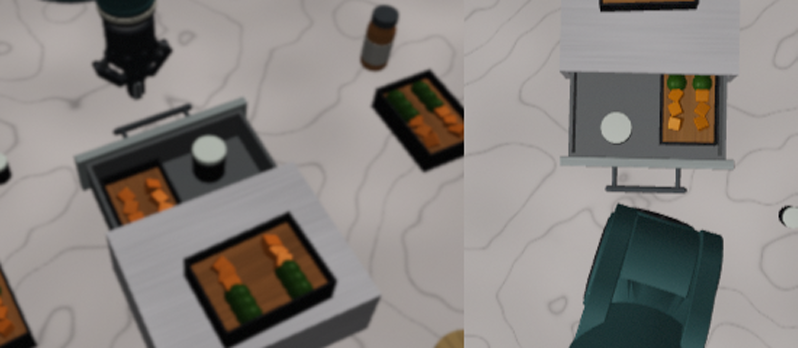

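The pot stands upright in the free half (crop px (615,128)), beside the box. Fingers are closed in front of the handle, so I'll start pushing gently.

Request:
apply_moves(
  plan=[
    {"tx":0.06,"ty":0,"tz":0,"roll":0},
    {"tx":0.12,"ty":0,"tz":0,"roll":0},
    {"tx":0.17,"ty":0,"tz":0,"roll":0},
    {"tx":0.2,"ty":0,"tz":0,"roll":0},
    {"tx":0.22,"ty":0,"tz":0,"roll":0},
  ],
)

```text
time: 8.8
tcp_pos: [0.4812, -0.0412, 0.043]
ee_rot: [[1.0, 0.0, 0.0], [0.0, -1.0, -0.0], [0.0, 0.0, -1.0]]
force: [-0.1, -0.0, 0.1]
grip_width: 0.0002
grip_force: 0.0
```

Request:
apply_moves(
  plan=[
    {"tx":0.015,"ty":0,"tz":0,"roll":0},
    {"tx":0.03,"ty":0,"tz":0,"roll":0},
    {"tx":0.045,"ty":0,"tz":0,"roll":0},
    {"tx":0.06,"ty":0,"tz":0,"roll":0},
    {"tx":0.08,"ty":0,"tz":0,"roll":0},
  ],
)

```text
time: 9.3
tcp_pos: [0.4961, -0.0412, 0.0428]
ee_rot: [[1.0, 0.0, -0.001], [0.0, -1.0, -0.0], [-0.001, 0.0, -1.0]]
force: [-1.8, -0.2, 1.3]
grip_width: -0.0
grip_force: 0.9
```

Request:
apply_moves(
  plan=[
    {"tx":0.025,"ty":0,"tz":0,"roll":0},
    {"tx":0.05,"ty":0,"tz":0,"roll":0},
    {"tx":0.075,"ty":0,"tz":0,"roll":0},
    {"tx":0.1,"ty":0,"tz":0,"roll":0},
    {"tx":0.125,"ty":0,"tz":0,"roll":0},
  ],
)

```text
time: 9.8
tcp_pos: [0.5217, -0.0412, 0.0429]
ee_rot: [[1.0, 0.0, -0.0], [0.0, -1.0, -0.0], [-0.0, 0.0, -1.0]]
force: [-1.7, -0.4, 0.9]
grip_width: -0.0003
grip_force: 1.0
```

Request:
apply_moves(
  plan=[
    {"tx":0.025,"ty":0,"tz":0,"roll":0},
    {"tx":0.05,"ty":0,"tz":0,"roll":0},
    {"tx":0.075,"ty":0,"tz":0,"roll":0},
    {"tx":0.1,"ty":0,"tz":0,"roll":0},
    {"tx":0.125,"ty":0,"tz":0,"roll":0},
  ],
)

```text
time: 10.3
tcp_pos: [0.5467, -0.0412, 0.0429]
ee_rot: [[1.0, 0.0, -0.0], [0.0, -1.0, 0.0], [-0.0, -0.0, -1.0]]
force: [-2.6, -0.3, 1.9]
grip_width: -0.0002
grip_force: 1.0
```

Request:
apply_moves(
  plan=[
    {"tx":0.025,"ty":0,"tz":0,"roll":0},
    {"tx":0.05,"ty":0,"tz":0,"roll":0},
    {"tx":0.075,"ty":0,"tz":0,"roll":0},
    {"tx":0.1,"ty":0,"tz":0,"roll":0},
    {"tx":0.125,"ty":0,"tz":0,"roll":0},
  ],
)

```text
time: 10.8
tcp_pos: [0.5717, -0.0412, 0.0429]
ee_rot: [[1.0, 0.0, 0.0], [0.0, -1.0, -0.0], [0.0, 0.0, -1.0]]
force: [-1.8, -0.7, 0.9]
grip_width: -0.0002
grip_force: 1.0
```

Request:
apply_moves(
  plan=[
    {"tx":0.025,"ty":0,"tz":0,"roll":0},
    {"tx":0.05,"ty":0,"tz":0,"roll":0},
    {"tx":0.075,"ty":0,"tz":0,"roll":0},
    {"tx":0.1,"ty":0,"tz":0,"roll":0},
    {"tx":0.125,"ty":0,"tz":0,"roll":0},
  ],
)

```text
time: 11.3
tcp_pos: [0.5967, -0.0412, 0.0429]
ee_rot: [[1.0, 0.0, -0.0], [0.0, -1.0, -0.0], [-0.0, 0.0, -1.0]]
force: [-2.7, -1.6, 0.6]
grip_width: -0.0006
grip_force: 1.0
```

Request:
apply_moves(
  plan=[
    {"tx":0.02,"ty":0,"tz":0,"roll":0},
    {"tx":0.04,"ty":0,"tz":0,"roll":0},
    {"tx":0.06,"ty":0,"tz":0,"roll":0},
    {"tx":0.08,"ty":0,"tz":0,"roll":0},
    {"tx":0.095,"ty":0,"tz":0,"roll":0},
  ],
)

```text
time: 11.8
tcp_pos: [0.6148, -0.0412, 0.0428]
ee_rot: [[1.0, 0.0, -0.001], [0.0, -1.0, -0.0], [-0.001, 0.0, -1.0]]
force: [-5.0, -1.4, 3.6]
grip_width: 0.0002
grip_force: 2.6
```

Request:
apply_moves(
  plan=[
    {"tx":0.008,"ty":0,"tz":0,"roll":0},
    {"tx":0.016,"ty":0,"tz":0,"roll":0},
    {"tx":0.024,"ty":0,"tz":0,"roll":0},
    {"tx":0.032,"ty":0,"tz":0,"roll":0},
    {"tx":0.04,"ty":0,"tz":0,"roll":0},
  ],
)

```text
time: 12.3
tcp_pos: [0.6237, -0.0411, 0.0429]
ee_rot: [[1.0, 0.0, 0.0], [0.0, -1.0, 0.0], [0.0, -0.0, -1.0]]
force: [-0.5, 0.0, 0.4]
grip_width: 0.0001
grip_force: 0.0
```

Request:
apply_moves(
  plan=[
    {"tx":-0.05,"ty":0,"tz":0,"roll":0},
    {"tx":-0.15,"ty":0,"tz":0,"roll":0},
    {"tx":-0.3,"ty":0,"tz":0,"roll":0},
    {"tx":-0.5,"ty":0,"tz":0,"roll":0},
    {"tx":-0.7,"ty":0,"tz":0.05,"roll":0},
  ],
)

```text
time: 12.8
tcp_pos: [0.4805, -0.0408, 0.052]
ee_rot: [[1.0, 0.0, -0.002], [0.0, -1.0, 0.0], [-0.002, -0.0, -1.0]]
force: [-0.4, -0.7, 1.4]
grip_width: -0.0001
grip_force: 0.0
```

```bash
python3 - <<'E'
from h import *
c=capture("scene");t=capture("top")
T=c["img"][120:390,170:490];
cv2.imwrite("pics/s4.png",cv2.resize(np.hstack([T,t["img"][80:350,220:430]]),None,fx=1.5,fy=1.5,interpolation=cv2.INTER_CUBIC))
g=cv2.cvtColor(t["img"],cv2.COLOR_BGR2GRAY)
for u in(285,320,370):print(u,g[180:225,u].tolist())
E
```

```text
285 [161, 162, 159, 159, 161, 161, 162, 162, 156, 127, 115, 142, 141, 141, 141, 143, 125, 89, 89, 111, 148, 166, 166, 166, 165, 166, 165, 165, 165, 165, 164, 165, 165, 165, 165, 165, 165, 163, 164, 164, 163, 164, 164, 163, 164]
320 [160, 161, 161, 160, 160, 162, 163, 162, 162, 150, 117, 114, 135, 136, 137, 136, 129, 107, 86, 88, 123, 163, 171, 171, 172, 172, 170, 172, 171, 171, 160, 115, 58, 70, 70, 111, 157, 170, 169, 170, 170, 170, 170, 169, 169]
370 [161, 162, 160, 160, 161, 162, 160, 163, 162, 162, 152, 120, 117, 138, 135, 137, 141, 140, 118, 89, 87, 119, 156, 166, 167, 166, 166, 165, 165, 164, 161, 154, 148, 157, 162, 164, 166, 165, 165, 166, 165, 165, 165, 165, 165]
```

View pics/s4.png

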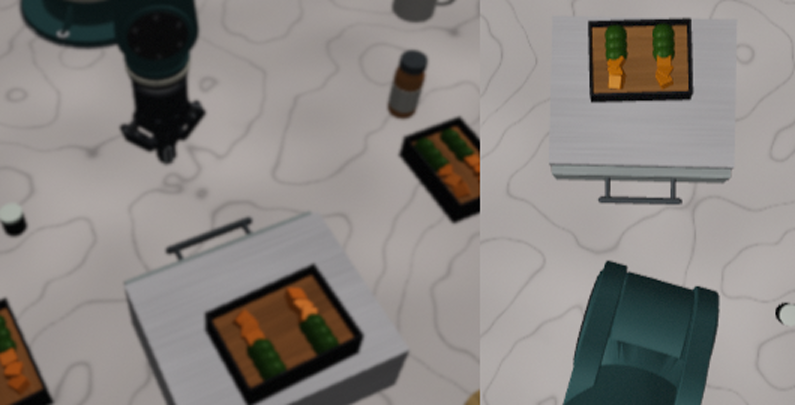

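The drawer went through its detent. The push force rose to 5 N, then fell to zero as the drawer ran ahead of the fingers. The front now lies flush along the unit's edge (handle at crop px (641,200)) after about 134 mm of travel, which is the expected amount once the 15 mm front panel is allowed for. It stayed shut when I backed off, and the arm is clear.

```bash
python3 -c "
from rig import *
print(hand_in())"
```

```text
the job is handed in; nothing more can be done
None
```

The pot was standing upright in the free half of the drawer, beside the meal box, when I let go; the drawer then clicked shut under a gentle push (about 5 N) and stayed shut, and I handed the job in at about 13 s, with no verdict returned.

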